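# Mount a blue housing tube on the leaning bench stand

### The job

Pick up the blue square tube and slide it, hole end first, down onto the leaning square stub of the bench stand until it is home and the red spring button pops out through the tube's hole. Leave the tube latched there, let go, and do not shift or knock over the other things on the bench.

Things in the scene. Friction and masses are not known exactly. Their poses are not given: they have to be found in the camera images.
- tube: Blue anodised square aluminium tube, open at both ends, 46 mm square outside, 40 mm inside (walls 3 mm), 150 mm long, 0.14 to 0.28 kg, standing upright on the bench, hole end down. Origin: centre of its lower (hole) end; z along the tube, up; x towards the wall with the hole. At the start that wall looks away from the robot (+x), within 35 degrees either way.
- tube_top (a point): Centre of the tube's upper end, 150 mm along its z. Near here the tube can be gripped across its two plain y faces, 46 mm apart.
- hole (a point): Centre of the button hole, on the outside of the tube's +x wall, 31 mm from the lower end. The hole is 18 mm wide (along y) and 22 mm long: 20 to 42 mm from the lower end. A plain yellow label, 26 x 22 mm, sits on the same face, its centre 85 mm from the lower end.
- stub: Bare aluminium stub, 37 mm square, 80 mm long, fixed; its axis leans 35 degrees from vertical, roughly towards the robot (within 20 degrees). Origin: centre of its foot, 70 mm above the bench, on the grey 56 mm square collar that stops the tube; z along the axis to the free tip; x out of the face with the button, which looks up and away from the robot. Straight for 60 mm, then tapered.
- tip (a point): Centre of the stub's free tip, 80 mm from the collar, where it is 21 mm square. Home: tube's lower end on the collar, tube axes parallel to the stub's (x with x, so that the hole meets the button), 1.5 mm clearance on each side.
- stand: The heavy fixed stand under the stub: dark foot plate 170 x 120 x 14 mm with a grey block and collar. Origin: on the bench, straight below the stub's origin.
- button_top (a point): Top of the red spring button in the stub's +x face, 27 mm from the collar, 6 mm proud of the face when out. The button is 12 mm wide and reaches from 25 to about 40 mm from the collar: a 30 degree ramp towards the tip, which the tube's end pushes in, and a square side towards the collar, which keeps the tube on.
- button (a joint): Travel of the red button in m: 0 = fully out, grows as it is pressed in, at most 0.008. Spring 2 N at 0, 4 N at 6 mm; sliding the tube over it takes up to about 8 N. It springs out when the tube is within about 5 mm of the collar with the hole on its side; under a wall without hole it stays about 3 mm or more in.
- plain_tube: Plain silver-grey aluminium tube of the same size as the blue one, without hole; not to be used. Origin: centre of its lower end.
- wash_bottle: White plastic bottle with black cap, 60 mm diameter, 130 mm high. Origin: centre of its underside.
- beaker: Glass beaker, 70 mm diameter, 80 mm high. Origin: centre of its underside.
- driver: Screwdriver lying on the bench.
- glove_box: Blue carton, 120 x 240 x 75 mm. Origin: centre of its underside.
- sample_jar: Clear jar with white lid, 56 mm diameter, 75 mm high. Origin: centre of its underside.
Things that resemble listed ones, but are neither listed nor needed, are in the scene too. Leave any turquoise look-alike of the stand alone. There is more than one size of the tube; the job needs the larger.

How it is judged:
By the outcome, as a careful person would: the job done as asked, in the order asked, and still so for the second after the job is handed in, with the robot touching nothing.
It also fails if it takes over 46 s, if anything falls off the work surface, if the arm or the gripper's body presses on something with over 40 N, if the wrist force passes 120 N, or if a joint passes its speed limit or range.

### The arm

A 6-joint arm with a two-finger parallel gripper is mounted at the origin on the work surface. World frame = base frame: x ahead of the robot, y to its left, z up, the work surface at z = 0. Lengths are in m, angles in degrees, forces in N, time in s.
With the tool pointing down it reaches from about 0.325 to 0.85 m from the base axis. Payload 15.5 kg.
Tool frame: the origin (TCP) lies midway between the tips of the shut fingers; the grasp point (between the pads) lies 19 mm behind it; y points along the fingers, x is the direction in which the jaws open and shut, and the axes are right-handed (so a half turn about y gives the same grasp; the last joint's range is limited). The gripper opens to 91 mm and grips with 3 to 60 N. Pads are 32 mm wide; open, the fingers measure 118 mm over their backs; the gripper's body (76 mm by 178 mm) begins 60 mm behind the grasp point.
Start: joints at [-81.904, 28.281, 77.091, -0, 74.628, -5.472], TCP at [0.147, -0.608, 0.214] pointing down, gripper open.
Joint ranges: [-166.48, 166.48], [-47.26, 123.95], [12.59, 153.08], [-70.14, 250.14], [6.76, 159.57], [-176.63, 176.63]. Speed limits (degrees/s): [108.29, 108.29, 147.25, 172.46, 172.46, 172.46].

### API

Orientations are given as a 3x3 rotation matrix whose columns are the frame's x, y, z axes.
In Python, from bench import ctrl gives the robot as it stands. The module is installed in compiled form; this text tells all that it offers. Calls block until the motion is done:
- ctrl.goto(position, orientation): joint-space move of the TCP to a pose.
- ctrl.move_l(position, vel=0.15, ori=None, contact_N=None): straight line of the TCP; ori=None keeps the orientation; vel is the mean speed in m/s. With contact_N (N) it stops when the force on the tool has changed by that much, and returns True; else False.
- ctrl.movej(angles): joint-space move.
- ctrl.command_gripper(opening): opening from 0.0 (shut) to 1.0 (fully open); the grip force is fixed at half the most; returns when the fingers have stopped.
- ctrl.sleep(seconds).
- ctrl.ik(position, orientation): joint angles nearest the present ones, or None.
- ctrl.read_camera(name): name is "scene" or "top" or "wrist"; returns the picture (420x560x3 uint8, blue, green, red); there is no depth.
- ctrl.camera_params(name): a dict with "fx", "fy", "cx", "cy" (pixels), "pose" (4x4, takes a point from camera to world coordinates); the wrist camera has in their place "T_tool_cam" (4x4, takes a point from camera to tool coordinates, whose origin is the TCP and whose axes are the tool frame's). Camera axes: x right, y up, looking along -z (the intrinsics and any distortion apply to the point x, -y, -z); pixel columns grow to the right and rows downward; lengths in m; the calibration is good to about 2 mm. A picture is of the moment at which its call begins: read the wrist's pose just before it. camera_params takes no time and is no camera call.
A pose or a line that the arm cannot do raises ctrl.MotionError and nothing moves.
- ctrl.sign_off(): hands the job in, once; it reports no verdict.
Readings, each from a call of its own:
- ctrl.current_t(): time.
- ctrl.current_q(): joint angles.
- ctrl.current_dq(): joint speeds.
- ctrl.current_effort(): joint torques, N m.
- ctrl.current_tool_pos(): TCP position.
- ctrl.current_eef_rot(): TCP orientation.
- ctrl.current_contact_force(): force on the tool from outside, world axes, zero at the start.
- ctrl.current_wrist_torque(): the same for the moment, N m.
- ctrl.current_grip_width(): opening from 0.0 (shut) to 1.0 (fully open).
Only numpy, scipy, OpenCV 4.12 (cv2) and the standard library are available. Lean on these libraries where they do the work, as an engineer would, in place of code of your own. Each camera call takes 0.05 s, during which the arm holds its last target. There are 200 camera calls.

## Working session

There is one attempt and no reset: what is moved stays moved. The work goes in short steps, each a Python script; the robot and the scene stay as the last script left them, time stands still between calls to the robot, and variables do not carry over. Pictures are saved under pics/ and viewed, about 8 in all and at most 12, crops included, and the job is handed in when it is done.

```bash
mkdir -p pics; python3 - <<'E'
from bench import ctrl
import cv2,numpy as np
np.set_printoptions(precision=4,suppress=True)
for n in("scene","top","wrist"):
    im=ctrl.read_camera(n); cv2.imwrite(f"pics/{n}0.png",im); print(n,ctrl.camera_params(n))
a=[cv2.imread(f"pics/{n}0.png") for n in("scene","top")]
print(ctrl.current_tool_pos(),ctrl.current_eef_rot(),ctrl.current_t())
E
```

```text
scene {'fx': 420.9416866793214, 'fy': 420.9416866793214, 'cx': 270.09340939487896, 'cy': 208.76244395497199, 'pose': array([[ 0.4991, -0.6442,  0.5797,  1.1844],
       [ 0.8666,  0.3676, -0.3375, -0.3129],
       [ 0.0043,  0.6708,  0.7417,  0.9059],
       [ 0.    ,  0.    ,  0.    ,  1.    ]])}
top {'fx': 400.580505197732, 'fy': 400.580505197732, 'cx': 278.1688698887854, 'cy': 208.55486686391382, 'pose': array([[ 0.0268,  0.9967, -0.0764,  0.4814],
       [-0.9996,  0.0266, -0.0043,  0.0501],
       [-0.0023,  0.0764,  0.9971,  1.0659],
       [ 0.    ,  0.    ,  0.    ,  1.    ]])}
wrist {'fx': 336.91905723795213, 'fy': 336.91905723795213, 'cx': 281.19461435891844, 'cy': 211.20586972456186, 'T_tool_cam': array([[ 1.    , -0.0007, -0.0004,  0.0002],
       [-0.0002,  0.2481, -0.9687, -0.1701],
       [ 0.0008,  0.9687,  0.2481,  0.0697],
       [ 0.    ,  0.    ,  0.    ,  1.    ]])}
[ 0.1466 -0.6073  0.2135] [[ 0.2346 -0.0002  0.9721]
 [-0.9721  0.0009  0.2346]
 [-0.0009 -1.      0.0001]] 0.15
```

View pics/scene0.png

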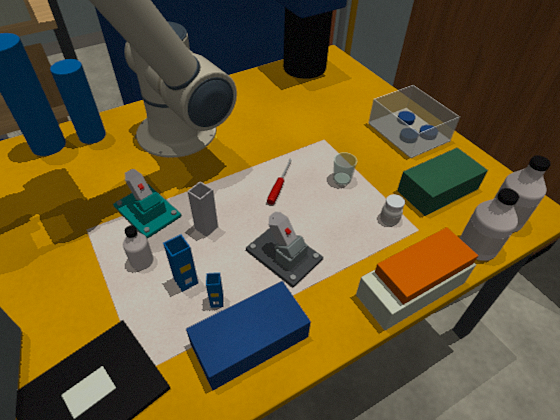

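View pics/top0.png

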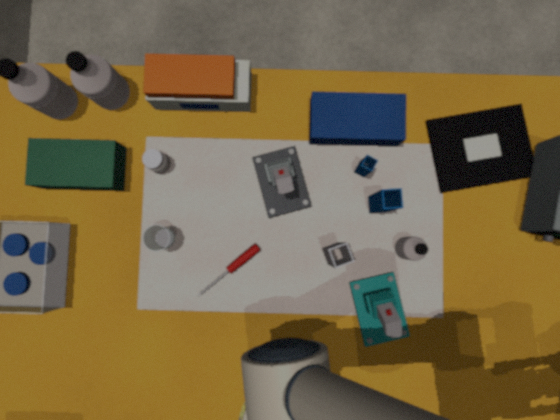

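Candidates: large blue tube at scene (180,262) / top (385,200); small blue tube at scene (215,290) / top (366,165), which is too small; blue cylinders at scene (30,95) and (80,100), which aren't square; grey plain tube at scene (202,210). For the stand: the grey one at scene (285,250) / top (282,180), against the turquoise look-alike at scene (145,205). I choose the large blue tube with the yellow label and the grey stand, and will check them in a crop.

```bash
cat > h.py <<'E'
from bench import ctrl
import cv2,numpy as np
np.set_printoptions(precision=4,suppress=True)
def snap(n,f=None):
    p=ctrl.camera_params(n)
    if n=="wrist":
        T=np.eye(4);T[:3,:3]=ctrl.current_eef_rot();T[:3,3]=ctrl.current_tool_pos();p["pose"]=T@p["T_tool_cam"]
    im=ctrl.read_camera(n)
    if f: cv2.imwrite(f"pics/{f}.png",im); np.save(f"pics/{f}.npy",p["pose"])
    return im,p
def ray(p,u,v):
    d=np.array([(u-p["cx"])/p["fx"],-(v-p["cy"])/p["fy"],-1.]);P=p["pose"]
    d=P[:3,:3]@d; return P[:3,3],d/np.linalg.norm(d)
def onz(p,u,v,z):
    o,d=ray(p,u,v); return o+d*(z-o[2])/d[2]
def tri(rs):
    A=0;b=0
    for o,d in rs:
        M=np.eye(3)-np.outer(d,d);A=A+M;b=b+M@o
    X=np.linalg.solve(A,b); return X,[np.linalg.norm((np.eye(3)-np.outer(d,d))@(X-o)) for o,d in rs]
def proj(p,X):
    c=np.linalg.inv(p["pose"])@np.append(X,1); return np.array([p["cx"]+p["fx"]*c[0]/-c[2],p["cy"]+p["fy"]*c[1]/c[2]])
E
python3 - <<'E'
from h import *
s=cv2.imread("pics/scene0.png");t=cv2.imread("pics/top0.png")
a=cv2.resize(s[170:330,140:340],(800,640))[:600]
b=cv2.resize(s[175:315,150:330],None,fx=4,fy=4,interpolation=cv2.INTER_CUBIC)
cv2.imwrite("pics/crop1.png",b)
pt=ctrl.camera_params("top")
c=[onz(pt,*q,0.014) for q in((253,158),(293,146),(312,206),(272,217))]
print("plate",np.array(c),np.mean(c,0))
ps=ctrl.camera_params("scene")
# blue masks
for n,im,p in(("top",t,pt),("scene",s,ps)):
    hsv=cv2.cvtColor(im,cv2.COLOR_BGR2HSV)
    m=cv2.inRange(hsv,(95,120,30),(120,255,255))
    k,l,st,ce=cv2.connectedComponentsWithStats(m)
    print(n,[(x[:5].tolist(),y.round().tolist()) for x,y in zip(st[1:],ce[1:]) if x[4]>60])
    m=cv2.inRange(hsv,(0,150,90),(8,255,255))|cv2.inRange(hsv,(172,150,90),(180,255,255))
    k,l,st,ce=cv2.connectedComponentsWithStats(m)
    print(n,"red",[(x[:5].tolist(),y.round(1).tolist()) for x,y in zip(st[1:],ce[1:]) if x[4]>5])
E
```

```text
plate [[ 0.695   0.1252  0.014 ]
 [ 0.7302  0.0197  0.014 ]
 [ 0.5711 -0.0342  0.014 ]
 [ 0.5393  0.0703  0.014 ]] [0.6339 0.0452 0.014 ]
top [([311, 93, 94, 52, 4544], [357.0, 118.0]), ([182, 104, 36, 4, 89], [199.0, 106.0]), ([356, 156, 20, 20, 221], [366.0, 166.0]), ([369, 189, 33, 23, 596], [385.0, 200.0]), ([4, 234, 24, 21, 401], [15.0, 244.0]), ([30, 243, 15, 21, 255], [37.0, 253.0]), ([4, 273, 25, 22, 419], [16.0, 283.0])]
top red [([279, 170, 4, 4, 10], [280.7, 171.7]), ([228, 245, 31, 27, 268], [243.2, 258.0]), ([387, 310, 4, 5, 18], [388.5, 312.0])]
scene [([152, 0, 195, 74, 7579], [239.0, 27.0]), ([95, 8, 48, 97, 1437], [120.0, 62.0]), ([0, 33, 65, 123, 4246], [27.0, 98.0]), ([50, 59, 55, 85, 2454], [78.0, 99.0]), ([398, 112, 17, 13, 144], [407.0, 117.0]), ([163, 235, 35, 57, 1040], [180.0, 261.0]), ([206, 273, 17, 35, 421], [214.0, 289.0]), ([187, 282, 123, 108, 7165], [248.0, 334.0])]
scene red [([268, 178, 16, 24, 170], [275.6, 189.3]), ([138, 184, 6, 5, 22], [140.5, 186.0]), ([285, 228, 6, 6, 26], [287.5, 230.5])]
```

View pics/crop1.png

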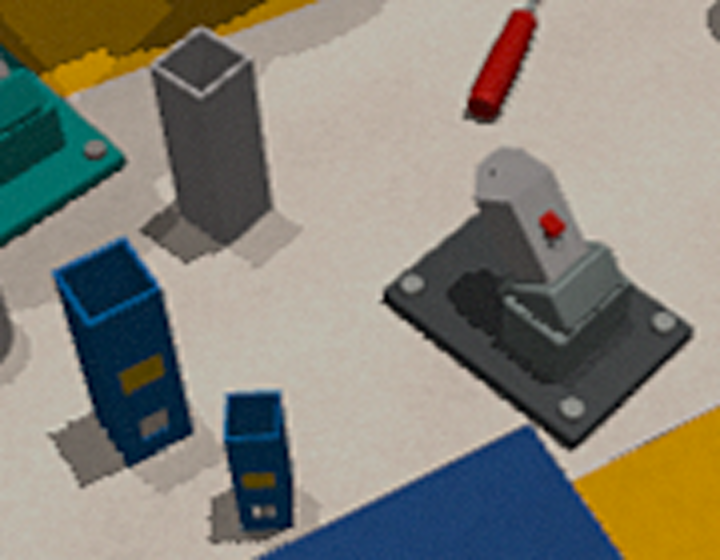

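The crop confirms both choices. The large blue tube has a yellow label and a hole near the bottom, on its scene-facing wall between top corners (97,322) and (163,288) in the crop. The grey stand has a red button at (551,224). Next I move the wrist camera over the stub and then over the tube.

```bash
python3 - <<'E'
from h import *
ps=ctrl.camera_params("scene");pt=ctrl.camera_params("top")
c=np.array([onz(ps,150+u/4,175+v/4,.15) for u,v in((97,322),(163,288),(123,241),(57,273))])
ctr=c.mean(0); ex=(c[0]+c[1])/2-(c[2]+c[3])/2; yaw=np.degrees(np.arctan2(ex[1],ex[0]))
print("tube",c,ctr,yaw,[np.linalg.norm(c[i]-c[i-1]) for i in range(4)])
B,e=tri([ray(ps,287.5,230.5),ray(pt,280.7,171.7)]);print("button",B,e)
yw=np.radians(19);h=np.array([np.cos(yw),np.sin(yw),0]);z=np.array([0,0,1.])
s35,c35=np.sin(np.radians(35)),np.cos(np.radians(35))
sz=-s35*h+c35*z; sx=c35*h+s35*z
foot=B-.032*sz-.0215*sx; print("foot",foot,"tip",foot+.08*sz)
def R(tz,ty): return np.column_stack([np.cross(ty,tz),ty,tz])
# tip view along stub axis
tip=foot+.08*sz
for nm,pos,rot in(("s1",tip+.10*sz,R(sx,-sz)),("s2",foot+.04*sz+.17*z+.0*h,R(h,-z)),("t1",np.array([ctr[0],ctr[1],.25]),R(np.array([np.cos(np.radians(yaw)),np.sin(np.radians(yaw)),0]),-z))):
    try:
        ctrl.goto(pos,rot); ctrl.sleep(.3); snap("wrist",nm); print(nm,pos,ctrl.current_tool_pos(),ctrl.current_q(),ctrl.current_t())
    except ctrl.MotionError as x: print(nm,pos,x)
a=[cv2.imread(f"pics/{n}.png") for n in("s1","s2") if cv2.imread(f"pics/{n}.png") is not None]
cv2.imwrite("pics/duo.png",np.hstack([i[:,80:480] for i in a]))
E
```

```text
tube [[ 0.6092 -0.2209  0.15  ]
 [ 0.6056 -0.1804  0.15  ]
 [ 0.5631 -0.1872  0.15  ]
 [ 0.5662 -0.2281  0.15  ]] [ 0.586  -0.2042  0.15  ] 9.258776755274658 [np.float64(0.043582065439592435), np.float64(0.040674108636849254), np.float64(0.0430094025416784), np.float64(0.040959099895448874)]
button [0.6442 0.0508 0.1087] [np.float64(0.00030178324642430985), np.float64(0.0003017832464243789)]
foot [0.6449 0.0511 0.0701] tip [0.6015 0.0361 0.1357]
s1 [0.5473 0.0175 0.2176] [0.5474 0.0173 0.2176] [-17.3018  12.4667 116.3581  44.2642  29.1015  18.5543] 3.1
s2 [0.6232 0.0436 0.2729] [0.6229 0.0433 0.2729] [-1.5107 25.5108 72.4019  0.0202 82.0948 69.5062] 4.3667
t1 [ 0.586  -0.2042  0.25  ] [ 0.5863 -0.2035  0.25  ] [-24.6541  26.1587  74.9191   0.0026  78.9182  56.0278] 5.7083
```

View pics/duo.png

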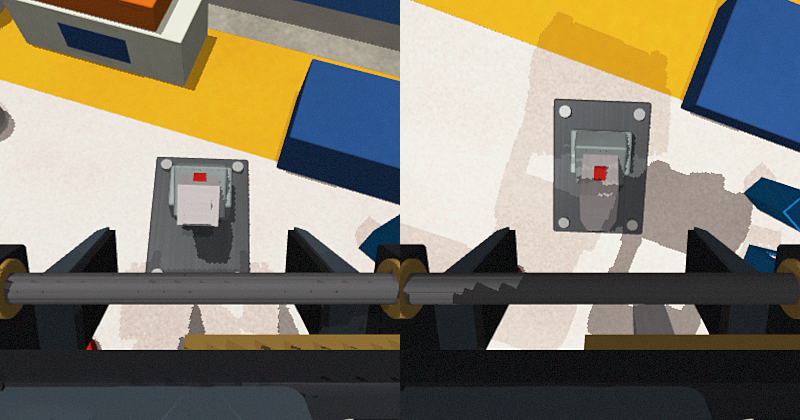

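View pics/t1.png

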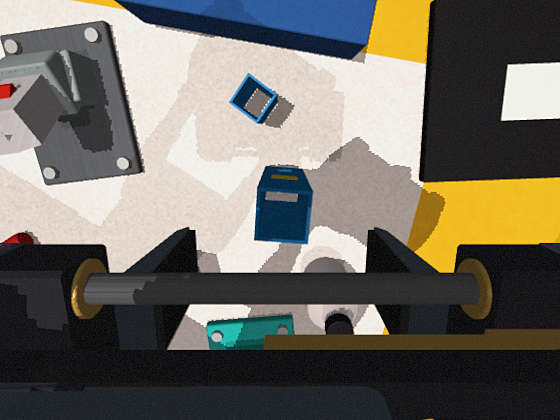

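s1 and s2 show the grey stand with its button at s1 (280,177) and s2 (280,172), and the plate turned only slightly. t1 shows the tube top at about (283,213), with the label beyond the far rim at (285,177), so the hole wall faces the camera side. I'll enlarge these for subpixel corners.

```bash
python3 - <<'E'
from h import *
a=cv2.imread("pics/t1.png");b=cv2.imread("pics/s1.png");c=cv2.imread("pics/s2.png")
f=lambda i,u,v,w,hh,k:cv2.resize(i[v:v+hh,u:u+w],None,fx=k,fy=k,interpolation=cv2.INTER_CUBIC)
T=f(a,240,160,80,90,5)  #400x450
S=f(b,230,160,80,90,5)
S=cv2.convertScaleAbs(S,alpha=1.1); 
cv2.imwrite("pics/z1.png",np.hstack([cv2.convertScaleAbs(T,alpha=1.8),S]))
p=ctrl.camera_params("wrist")
for n,im in(("s1",b),("s2",c)):
    p["pose"]=np.load(f"pics/{n}.npy"); hsv=cv2.cvtColor(im,cv2.COLOR_BGR2HSV)
    m=cv2.inRange(hsv,(0,150,90),(8,255,255))|cv2.inRange(hsv,(172,150,90),(180,255,255))
    k,l,st,ce=cv2.connectedComponentsWithStats(m); print(n,"red",[(x.tolist(),y) for x,y in zip(st[1:],ce[1:]) if x[4]>15])
    g=cv2.cvtColor(im,cv2.COLOR_BGR2GRAY)
    for (u,v) in {"s1":[(246,164),(317,167)],"s2":[(245,111),(320,114),(312,226),(244,223)]}[n]:
        w=g[v-7:v+8,u-7:u+8].astype(float);w=np.clip(w-110,0,None);yy,xx=np.mgrid[-7:8,-7:8]
        r=(xx**2+yy**2)<50; w=w*r
        uu,vv=u+(w*xx).sum()/w.sum(),v+(w*yy).sum()/w.sum(); print(n,"bolt",uu,vv,onz(p,uu,vv,.018))
E
```

```text
s1 red [([273, 173, 13, 8, 99], array([279.303 , 176.5758])), ([166, 342, 6, 8, 29], array([168.8276, 346.6207]))]
s1 bolt 246.1210472128254 163.57684953669659 [0.6902 0.1133 0.018 ]
s1 bolt 317.2372512437811 165.95553482587064 [0.7164 0.027  0.018 ]
s2 red [([274, 166, 12, 14, 157], array([279.5159, 172.535 ]))]
s2 bolt 244.44419494344643 110.81412175648703 [0.6898 0.1131 0.018 ]
s2 bolt 318.904639476452 113.90393829613183 [0.7157 0.0267 0.018 ]
s2 bolt 311.84031572556165 224.79902853673346 [ 0.5814 -0.0139  0.018 ]
s2 bolt 243.1588245898684 222.31674779159906 [0.5552 0.0725 0.018 ]
```

View pics/z1.png

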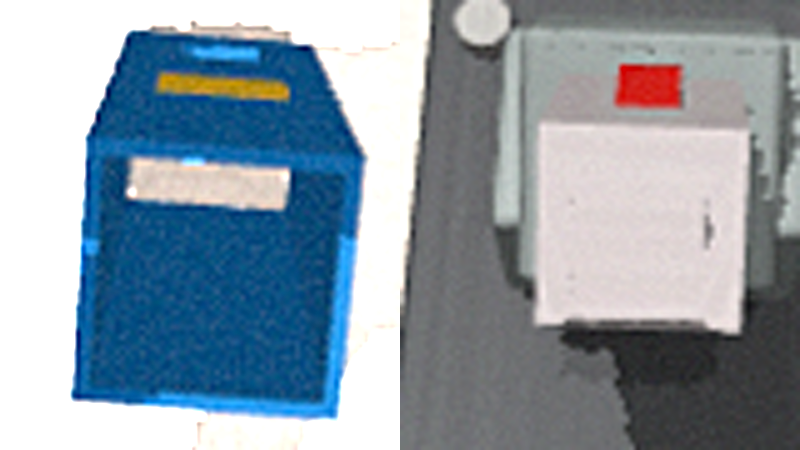

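Rim corners in z1: (90,142), (363,157), (333,415), (73,398). Stub shoulder corners: (540,123), (750,123), (741,332), (535,325). The plate bolts give a consistent yaw of about 16.75°. Now I compute the poses and draw the model corners back onto s2 as a check.

```bash
python3 - <<'E'
from h import *
p=ctrl.camera_params("wrist")
q=lambda x,y,u0,v0:((x+.5)/5-.5+u0,(y+.5)/5-.5+v0)
p["pose"]=np.load("pics/t1.npy")
c=np.array([onz(p,*q(x,y,240,160),.15) for x,y in((90,142),(363,157),(333,415),(73,398))])
L=[np.linalg.norm(c[i]-c[i-1]) for i in range(4)]
ex=c[0]+c[1]-c[2]-c[3]; ey=c[0]+c[3]-c[1]-c[2]
print("tube",c.mean(0),np.array(L),np.degrees([np.arctan2(ex[1],ex[0]),np.arctan2(-ey[0],ey[1])]))
p["pose"]=np.load("pics/s1.npy")
d=.0185*np.sin(np.radians(35));zc=.07+.06*np.cos(np.radians(35))
c=np.array([onz(p,*q(x-400,y,230,160),z) for (x,y),z in zip(((540,123),(750,123),(741,332),(535,325)),(zc+d,zc+d,zc-d,zc-d))])
print("sh",c,c.mean(0),[np.linalg.norm(c[i]-c[i-1]) for i in range(4)])
ex=c[0]+c[1]-c[2]-c[3]; ey=c[0]+c[3]-c[1]-c[2]
print(np.degrees([np.arctan2(ex[1],ex[0]),np.arctan2(-ey[0],ey[1])]))
yw=np.radians(16.75);h=np.array([np.cos(yw),np.sin(yw),0])
O=c.mean(0)-.06*np.array([*(-np.sin(np.radians(35))*h[:2]),np.cos(np.radians(35))]); print("O",O)
s1r=ray(p,279.3,176.6);p["pose"]=np.load("pics/s2.npy");print("button",tri([s1r,ray(p,279.5,172.5)]))
sz=np.array([*(-np.sin(np.radians(35))*h[:2]),np.cos(np.radians(35))]);sx=np.array([*(np.cos(np.radians(35))*h[:2]),np.sin(np.radians(35))])
print("button model 27:",O+.027*sz+.0245*sx,"mid32:",O+.032*sz+.0215*sx)
E
```

```text
tube [ 0.5833 -0.2053  0.15  ] [0.0441 0.0446 0.0447 0.0442] [4.3971 5.8088]
sh [[0.621  0.0642 0.1298]
 [0.633  0.0295 0.1298]
 [0.6029 0.0203 0.1085]
 [0.592  0.0558 0.1085]] [0.6122 0.0424 0.1191] [np.float64(0.03687390636890544), np.float64(0.036692096554449695), np.float64(0.03795135421964428), np.float64(0.03712471980355506)]
[16.5408 18.0075]
O [0.6452 0.0524 0.07  ]
button (array([0.6446, 0.0523, 0.1076]), [np.float64(7.80585303724964e-05), np.float64(7.805853037244009e-05)])
button model 27: [0.6495 0.0537 0.1062] mid32: [0.6444 0.0522 0.1085]
```

```bash
cat >> h.py <<'E'
Z=np.array([0,0,1.])
def R(tz,ty): return np.column_stack([np.cross(ty,tz),ty,tz])
def hv(deg): a=np.radians(deg); return np.array([np.cos(a),np.sin(a),0])
s35,c35=np.sin(np.radians(35)),np.cos(np.radians(35))
O=np.array([.645,.0523,.07]);h=hv(16.75);sz=-s35*h+c35*Z;sx=c35*h+s35*Z
E
python3 - <<'E'
from h import *
pt=ctrl.camera_params("top")
b=onz(pt,420,249,.13);pl=onz(pt,341,255,.15);C=np.array([.5835,-.205,.105]);r=R(hv(5.1),-Z)
print("bottle",b,"plain",pl); 
for s in(1,-1):
    f=C+s*.053*r[:,0]; dd=[np.linalg.norm((f-x)[:2]) for x in(b,pl)]; print(f,dd); assert min(dd)>.055
ctrl.goto([*C[:2],.23],r); ctrl.sleep(.2)
print(ctrl.move_l(C,vel=.1,contact_N=6)); print(ctrl.current_tool_pos())
ctrl.command_gripper(0); print(ctrl.current_grip_width()*91, ctrl.current_contact_force())
ctrl.move_l([C[0],C[1],.105+.13],vel=.15); ctrl.sleep(.2)
print(ctrl.current_grip_width()*91,ctrl.current_contact_force(),ctrl.current_t(),ctrl.current_q())
snap("wrist","g1"); s,_=snap("scene","g1s"); g=cv2.imread("pics/g1.png")
cv2.imwrite("pics/g1z.png",np.hstack([cv2.resize(g[140:300,200:360],(480,480),interpolation=cv2.INTER_CUBIC),cv2.resize(s[100:340,100:260],(320,480))]))
E
```

```text
bottle [ 0.4677 -0.2778  0.13  ] plain [ 0.4496 -0.0915  0.15  ]
[ 0.5882 -0.2578  0.105 ] [np.float64(0.12218390751537121), np.float64(0.21653681232472652)]
[ 0.5788 -0.1522  0.105 ] [np.float64(0.16766476935336155), np.float64(0.14278792330569978)]
False
[ 0.5838 -0.2051  0.1056]
45.859276933137934 [-0.7065  0.0126  0.2838]
45.825783829708726 [ 0.6965  0.5778 -1.6824] 9.5333 [-24.8894  26.7373  76.4912   0.0012  76.8487  60.0111]
```

View pics/g1z.png

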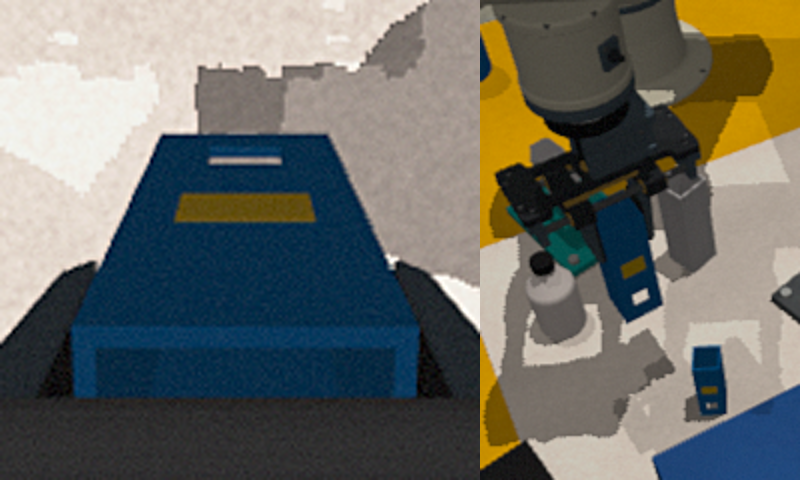

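The tube is lifted, with the label at (245,207) and the hole at (245,157) on the camera-side wall. The lower-end edge is at row 135 and the top edge at row 322. From these rows I compute the tube's offset and pitch in the hand, then pre-align above the tip.

```bash
python3 - <<'E'
from h import *
p=ctrl.camera_params("wrist");p["pose"]=p["T_tool_cam"]
def ony(u,v,y):
    o,d=ray(p,u,v); return o+d*(y-o[1])/d[1]
k=lambda x,y:(200+(x+.5)/3-.5,140+(y+.5)/3-.5)
for n,x,y,Y in(("low L",160,135,.1055),("low R",330,135,.1055),("top L",75,322,-.0445),("top R",418,322,-.0445)): print(n,ony(*k(x,y),Y))
# path feasibility
r=R(sx,-sz); q=ctrl.current_q()
for s in(.30,.20,.15,.1,.05,0): # distance of tube lower end from collar
    print(s,ctrl.ik(O+(s+.1055)*sz,r))
E
```

```text
low L [-0.023   0.1055  0.0218]
low R [0.0239 0.1055 0.0218]
top L [-0.0221 -0.0445  0.0229]
top R [ 0.0232 -0.0445  0.0229]
0.3 [-32.0979 -13.818  107.9175  28.6626  64.2121  33.477 ]
0.2 [-23.1677  -3.592  113.7405  30.797   45.9606  33.0689]
0.15 [-19.7334   2.4078 115.6187  33.9592  37.6278  30.7187]
0.1 [-16.8071   8.7745 116.723   39.156   30.1402  26.3286]
0.05 [-14.2908  15.3058 117.0115  47.0991  23.8132  19.2051]
0 [-12.1087  21.8086 116.4723  58.4214  18.9629   8.7267]
```

```bash
python3 - <<'E'
from h import *
r=R(sx,-sz); P=lambda s:O+(s+.1055)*sz
p=ctrl.current_tool_pos(); ctrl.move_l([p[0],p[1],.33],vel=.2)
ctrl.goto(P(.15),r); ctrl.move_l(P(.085),vel=.1); ctrl.sleep(.3)
f0=ctrl.current_contact_force(); print(f0,ctrl.current_tool_pos()-P(.085),ctrl.current_t())
w,_=snap("wrist","a1");s,_=snap("scene","a1s")
cv2.imwrite("pics/a1z.png",np.hstack([cv2.resize(w[130:290,200:360],(480,480),interpolation=cv2.INTER_CUBIC),cv2.resize(s[140:300,210:317],(320,480),interpolation=cv2.INTER_CUBIC)]))
E
```

```text
[ 0.0767  0.2544 -1.5571] [ 0.     -0.0001  0.0004] 12.3167
```

View pics/a1z.png

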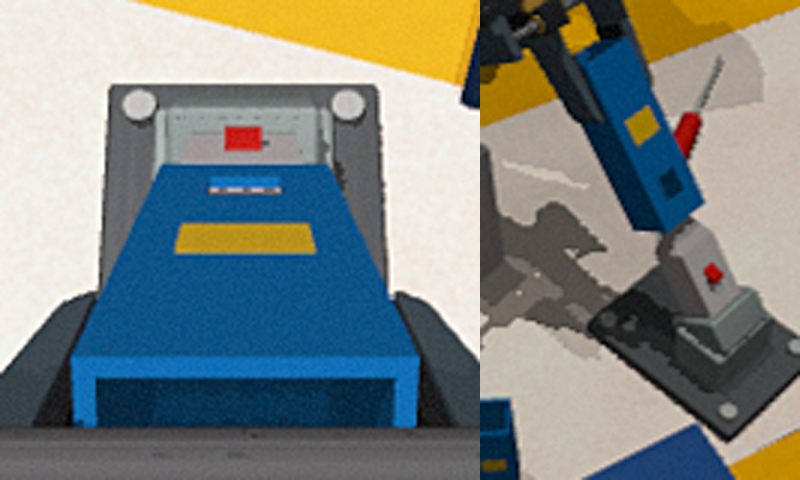

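The button (243,138) and hole (245,185) line up in the wrist view, and the tube looks coaxial with the stub in the scene view. I slide it on in stages with a force guard.

```bash
python3 - <<'E'
from h import *
P=lambda s:O+(s+.1055)*sz
def rep(): 
    d=ctrl.current_tool_pos()-O; print("s=%.4f lat %.4f %.4f"%(d@sz-.1055,d@sx,d@np.cross(sz,sx)),"F",ctrl.current_contact_force(),"T",ctrl.current_wrist_torque(),ctrl.current_grip_width()*91,"t",ctrl.current_t())
for s,c in((.055,10),(.042,14),(.02,25),(.008,25),(-.004,25)):
    hit=ctrl.move_l(P(s),vel=.04,contact_N=c); print(s,hit); rep()
    if hit: break
E
```

```text
0.055 False
s=0.0551 lat 0.0000 0.0000 F [ 0.5877  0.2659 -0.6389] T [-0.0866  0.4657 -0.0206] 46.270460772278334 t 13.3167
0.042 False
s=0.0418 lat -0.0002 0.0001 F [-1.115   0.3378 -1.2605] T [-0.1877  0.5252 -0.0193] 45.34402723810938 t 13.7917
0.02 False
s=0.0199 lat 0.0000 -0.0000 F [ 4.4443  1.0216 -1.9062] T [ 0.1264 -0.4889 -0.0249] 45.65378197622808 t 14.4917
0.008 False
s=0.0078 lat -0.0001 0.0001 F [ 4.54    0.4125 -1.9424] T [ 0.1049 -0.5002 -0.066 ] 45.743030826121 t 14.9417
-0.004 True
s=-0.0026 lat -0.0006 0.0003 F [ 0.1122 -0.7725 -2.6576] T [-0.151   0.5171 -0.0777] 45.60307708764434 t 15.2583
```

```bash
python3 - <<'E'
from h import *
ctrl.sleep(.3);d=ctrl.current_tool_pos()-O;print(d@sz-.1055,ctrl.current_contact_force())
w,_=snap("wrist","b1");s,_=snap("scene","b1s")
cv2.imwrite("pics/b1z.png",np.hstack([cv2.resize(w[100:260,200:360],(480,480),interpolation=cv2.INTER_CUBIC),cv2.resize(s[160:320,220:327],(320,480),interpolation=cv2.INTER_CUBIC)]))
E
```

```text
-0.0023891130036152453 [-0.3744  0.2175 -0.6842]
```

View pics/b1z.png

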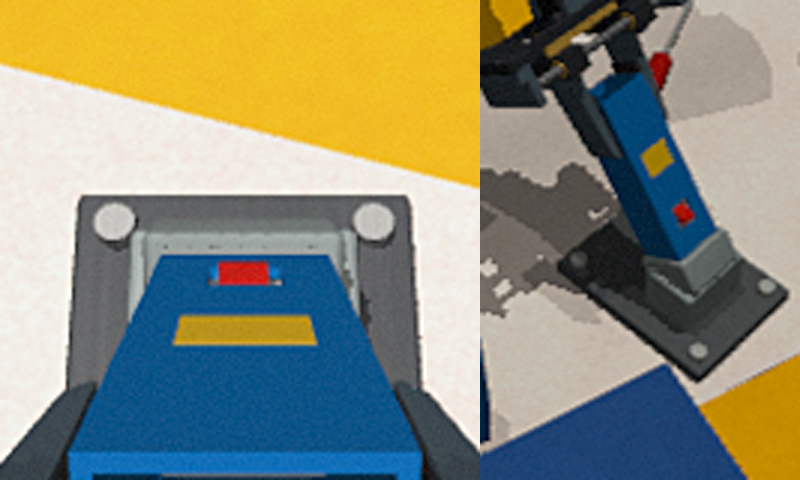

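The red button stands out through the hole, at wrist (243,273) and scene (683,213), and the tube's end sits on the collar. I release and back off along the axis, then check again.

```bash
python3 - <<'E'
from h import *
ctrl.command_gripper(1.0); ctrl.sleep(.2)
p=ctrl.current_tool_pos(); ctrl.move_l(p+.13*sz,vel=.12); ctrl.sleep(.5)
print(ctrl.current_grip_width(),ctrl.current_contact_force(),ctrl.current_t())
w,_=snap("wrist","c1");s,_=snap("scene","c1s")
cv2.imwrite("pics/c1z.png",np.hstack([cv2.resize(w[100:340,200:360],(320,480)),cv2.resize(s[120:360,100:340],(480,480))]))
E
```

```text
0.9957465141005949 [ 0.2683 -0.1093  0.5929] 18.4167
```

View pics/c1z.png

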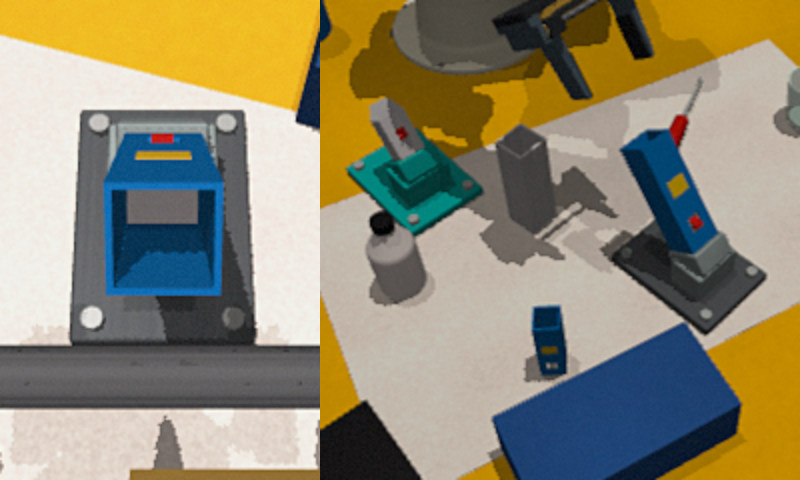

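The tube stays on the collar with the button out, at scene crop (697,221). The gripper is clear and the neighbouring objects haven't moved.

```bash
python3 -c "
from bench import ctrl
ctrl.sign_off(); print(ctrl.current_t())"
```

```text
the job is handed in; nothing more can be done
the job is handed in; nothing more can be done
```

The large blue tube is latched on the grey stand's stub, and I handed the job in at about 18.4 s on the robot's clock. I gripped it across its plain faces, lined it up with the leaning stub, slid it on hole end first under a force guard until it met the collar, let go and backed off.

**Last checks:** The wrist and scene pictures after release show the tube's end on the collar and the red button out through the hole. The gripper is open and clear, with the contact force near zero. The nearby objects in view stand where they were.

**Disagreements and gaps:**
- **Home position:** The arm stopped 2.4–2.6 mm beyond the computed home position. That is about the size of the camera calibration error plus possible slip in the grip.
- **Latch:** I confirmed it by eye only and did not tug on the tube.

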